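Grade a mallet-head blank on the beam balance

ROBOT

A 6-joint arm with a two-finger parallel gripper is mounted at the origin on the work surface. World frame = base frame: x ahead of the robot, y to its left, z up, the work surface at z = 0. Lengths are in m, angles in degrees, forces in N, time in s.
With the tool pointing down it reaches from about 0.4 to 0.825 m from the base axis. Payload 7 kg.
Tool frame: the origin (TCP) lies midway between the tips of the shut fingers; the grasp point (between the pads) lies ctrl.tcp_to_grasp behind it (ctrl.tcp_to_grasp is the distance from the TCP to the grasp point, in m); z points along the fingers, y is the line along which they close (so a half turn about z gives the same grasp; the last joint's range is limited). The gripper opens to 88 mm and grips with 3 to 60 N. Pads are 19 mm wide; open, the fingers measure 130 mm over their backs; the gripper's body (78 mm by 193 mm) begins 47 mm behind the grasp point.
Start: joints at [-52.42, 20.546, 0.682, 0, -70.136, -16.507], TCP at [0.243, -0.63, 0.227] pointing down, gripper open.
Joint ranges: [-176.03, 176.03], [-82.01, 121.73], [-58.28, 71.71], [-173.87, 95.51], [-174.79, -0.11], [-173.66, 173.66]. Speed limits (degrees/s): [136.94, 136.94, 172.46, 180, 180, 180].

INTERFACE

Orientations are given as [roll, pitch, yaw] about the fixed x, y, z axes, in that order (R = Rz(yaw) Ry(pitch) Rx(roll)).
In Python, from plant import ctrl, imaging, close_job gives the robot as it stands.
- The arm moves only by the shell command python3 -m crank 'ROWS'. ROWS is JSON, a list of rows, each a list of 3 entries, a list of its own where there are three numbers: the shift along the world's x, y, z in m, then the turn, a rotation vector about the world's x, y, z in degrees, then the opening, from -1 (shut) to 1 (fully open), so that 0 is half open. A call has 1 to 12 rows; each row shifts and turns the commanded pose from where the row before left it; what a row does not reach is not made up. A row lasts 1/10 s, in which the tool goes at most 50 mm and 8.59 degrees, less where a joint would pass 70% of its speed; a pose out of reach is approached as far as the arm can. A call is refused whole if a number of a shift passes 0.05 or a number of a turn 8.59, either way. A call with a gripper value outside its range is refused whole. The fingers move at their own pace and stop on an object; the grip force is fixed at half the most. Time passes only in rows, so rows that do not move let the fingers close. It gives the time, the measured TCP pose, the force, the opening and the grip force at its end, in the units of the state.
- ctrl.get_obs(): the state, without advancing time (a new reading comes with each control period).
- imaging.snapshot(name): name is "scene" or "side" or "wrist"; returns (picture, depth): 420x560x3 uint8, blue, green, red; 420x560 float32, m along the optical axis (not along the pixel's ray), 0 where there is no reading.
- imaging.camera_model(name): a dict with "mtx" (3x3 intrinsics, pixels), "R" (3x3) and "t" (3): a world point X has camera coordinates R X + t. Camera axes: x right, y down, z forward; pixel columns grow to the right and rows downward; lengths in m; the calibration is good to about 2 mm. A picture is of the moment at which its call begins: read the wrist's pose just before it. camera_model takes no time and is no camera call; for the wrist camera it gives the pose at the moment of the call.
- close_job(): hands the job in; it is judged then, once.
The state is a dict: "clock": time; "joint_pos": joint angles; "qvel": joint speeds; "tau": joint torques, N m; "tool_pos": TCP position; "orientation": TCP orientation; "force": force on the tool from outside, world axes, zero at the start; "moment": the same for the moment, N m; "opening": finger opening in m; "gripper_force": force on a finger pad.
Only numpy, scipy, OpenCV 4.12 (cv2) and the standard library are available. Lean on these libraries where they do the work, as an engineer would, in place of code of your own. Each camera call takes 0.05 s, during which the arm holds its last target. There are 200 camera calls.

TASK

Weigh the loose bored mallet-head blank: feel gently for the off-centre spindle on the balance's empty pan, seat the blank fully down over it, let go and let the beam come to rest. If the pan goes down the blank is heavy, so stand it upright in the deep box; if the pan stays up it is light, so stand it upright in the low tray. Never lean on the balance with more than about 10 N, keep the blank upright throughout without dropping it or letting it topple, and leave everything else where it is.

Things in the scene. Friction and masses are not known exactly. Their poses are not given: they have to be found in the camera images.
- blank_mid (a point): Centre (half-way up) of the blank to be graded: a pale turned wooden mallet head, a plain cylinder 56 mm in diameter and 80 mm tall standing on end on the open table in front of the balance, with a 22 mm bore right through along its own z axis. Its weight is not known, 105 to 200 g.
- balance: Fixed two-pan beam balance. Origin on the table under the middle of its grey base (100 x 130 x 30 mm high); y runs along the beam to the empty weighing pan, x across the beam. Pivot 65 mm up, pans centred 140 mm to either side; in the middle a post with a pointer plate, 145 mm high. The smaller -y pan carries the fixed 150 g brass weight. Pans stay level; where a load sits on a pan does not matter.
- pan_top (a point): Centre of the top face of the weighing pan, a level aluminium disc 100 mm in diameter; it moves with the beam, about 101 mm above the table with the pan up, 67 mm with it down; axes as the balance's. With the blank seated over the spindle and flat on the pan, blank_mid is 40 mm above this point.
- spindle_level (a point): Point on the pan's vertical centre line, 24 mm above pan_top, at the height of the spindle's top. The steel spindle, 19 mm thick, 24 mm tall, top edge bevelled 0.8 mm, stands upright on a thin dark disc in the pan, its axis 10 mm off the pan's centre line. The disc is clamped at an unknown angle, so the spindle stands in any direction from the centre: not measured, see or feel for it. It does not turn.
- beam (a joint): Beam tilt in rad: -0.12 weighing pan fully up (as at the start), 0 level, +0.12 fully down; 1 mm of pan travel is 0.0072 rad. Free between these hard stops. The brass weight holds the empty pan up: pressing it down takes only about 1.5 N until the lower stop. A blank over 150 g takes it down, a lighter one lets it rise to the upper stop, within one to three seconds.
- deep_box: Fixed open dark wooden box, the one with 40 mm high walls, for heavy blanks. 142 mm (x) by 192 mm (y) outside, walls and floor 6 mm; origin under its centre. One graded blank stands near its -y end.
- deep_box_free (a point): Middle of the free part of the deep box's floor (on the floor's upper face), 45 mm towards +y of the box's centre; axes as the box's.
- low_tray: Fixed open wooden tray, the one with 14 mm high rims, for light blanks. 142 mm (x) by 192 mm (y) outside, rims and floor 6 mm; origin under its centre. One graded blank stands near its -y end. Deep box and low tray may have changed places.
- low_tray_free (a point): Middle of the free part of the low tray's floor (on the floor's upper face), 45 mm towards +y of the tray's centre; axes as the tray's.
- graded_a: An already graded blank of the same size and look standing in the deep box, to be left alone; origin at the centre of its underside.
- graded_b: An already graded blank of the same size and look standing in the low tray, to be left alone; origin at the centre of its underside.
- hammer: Bystander: hammer lying beyond the balance; origin under its middle.
- file: Bystander: wood-handled file, 300 mm long, lying beyond the balance; origin underneath.
- chisel: Bystander: wood-handled chisel, 210 mm long, lying to the left; origin underneath.
- offcut: Bystander: wooden offcut 110 x 45 x 28 mm on the right; origin under its centre.
- batten: Bystander: strip of plywood 130 x 22 x 14 mm lying near the robot, its length along its x; origin under its centre.
- brush: Bystander: bench brush lying on the right beyond the balance's weight; origin underneath.
- blank: The same blank as a whole; origin at the centre of its underside.
Things that resemble listed ones, but are neither listed nor needed, are in the scene too. Leave any pink or turquoise look-alike of the blank alone. There is more than one size of the deep_box; the one meant has the size given above.

How it is judged:
By the outcome, as a careful person would: the job done as asked, in the order asked, and still so for the second after the job is handed in, with the robot touching nothing.
It also fails if it takes over 67 s, if anything falls off the work surface, if the arm or the gripper's body presses on something with over 40 N, if the wrist force passes 120 N, or if a joint passes its speed limit or range.

## Working session

There is one attempt and no reset: what is moved stays moved. The work goes in short steps, Python scripts to look and compute and a shell command to move; the robot and the scene stay as the last step left them, time stands still between calls to the robot, and variables do not carry over. Pictures are saved under pics/ and viewed, at most 10 in all, crops included, and the job is handed in when it is done.

```bash
ls; mkdir -p pics
cat > h.py <<'E'
import numpy as np, cv2
from plant import ctrl, imaging
def snap(n):
    m=imaging.camera_model(n); p,d=imaging.snapshot(n); np.savez(n+'.npz',p=p,d=d,K=m['mtx'],R=m['R'],t=m['t']); return p,d
def load(n):
    return np.load(n+'.npz')
def px(n,u,v,z=None):
    """world point of pixel; with depth, or on plane z"""
    f=load(n); K,R,t=f['K'],f['R'],np.ravel(f['t'])
    r=np.linalg.solve(K,[u,v,1.0])
    if z is None: return R.T@(r*f['d'][int(v),int(u)]-t)
    o=-R.T@t; w=R.T@r
    return o+w*(z-o[2])/w[2]
def cloud(n):
    f=load(n);K,R,t=f['K'],f['R'],np.ravel(f['t'])
    h,w=f['d'].shape; v,u=np.mgrid[:h,:w]
    r=np.stack([u,v,np.ones_like(u)],-1)@np.linalg.inv(K).T*f['d'][...,None]
    P=(r-t)@R; P[f['d']==0]=np.nan
    return P
def proj(n,X):
    f=load(n); c=f['R']@np.array(X)+np.ravel(f['t']); q=f['K']@c; return q[:2]/q[2]
E
python3 - <<'E'
from h import *
o=ctrl.get_obs(); print(o, ctrl.tcp_to_grasp)
for n in('scene','side'):
    p,d=snap(n); cv2.imwrite(f'pics/{n}0.png',cv2.resize(p,(784,588)))
E
```

```text
pics
{'clock': 0.0, 'joint_pos': array([-5.24192119e+01,  2.05898479e+01,  6.32645566e-01, -1.86210121e-02,
       -7.01344381e+01, -1.65065633e+01]), 'qvel': array([-0.04010864, -0.04490328, -0.03663769, -0.10895265,  0.09637998,
       -0.04027352]), 'tau': array([ 3.63186173e-04, -5.82717276e+01,  2.93063056e+01,  6.99750915e+00,
        7.07254512e-03, -1.53140181e-04]), 'tool_pos': array([ 0.2425015 , -0.62941202,  0.22563674]), 'orientation': array([ 1.79907162e+02, -9.25619023e-03, -1.58932109e+02]), 'force': array([ 0.40567257,  0.32308194, -0.10825067]), 'moment': array([ 0.00038622, -0.02217336, -0.00642561]), 'gripper_force': 0.0, 'opening': 0.0877811625033567} 0.0188
```

View pics/scene0.png

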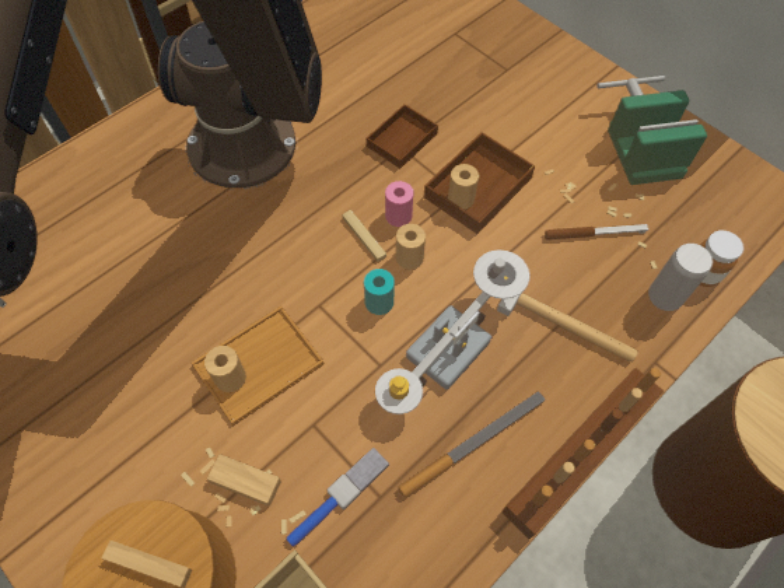

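View pics/side0.png

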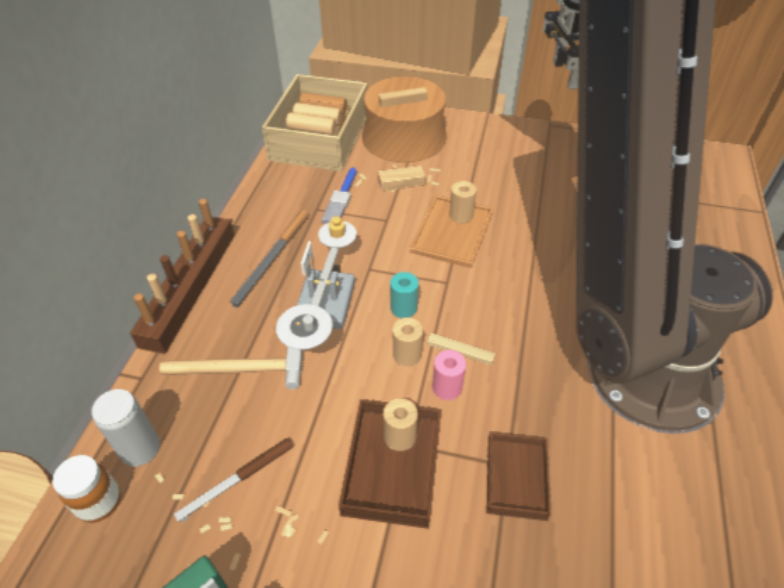

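The scene view (784x588) shows these lookalikes: 
- pale blank on the open table at (410,245)
- pink at (399,203) and turquoise at (379,290)
- graded blank in the deep box at (464,185) and one in the tray at (223,368)

The small dark box at (402,136) is the decoy box. The pale one at (410,245) fits the description. The weighing pan is at (501,274), with the spindle near (500,264).

Run:
```python
from h import *
from scipy.optimize import least_squares
def circ(Q):
    f=least_squares(lambda a:np.hypot(Q[:,0]-a[0],Q[:,1]-a[1])-a[2],[*Q.mean(0)[:2],.03],loss='soft_l1',f_scale=.001); return f.x
for n in('scene','side'):
    P=cloud(n)
    S={'scene':dict(blank=(410,245),gA=(464,180),gB=(223,360),pink=(399,192),turq=(379,282)),
       'side':dict(blank=(407,332),gA=(400,413),gB=(462,190),pink=(450,362),turq=(404,284))}[n]
    for k,(u,v) in S.items():
        u,v=int(u/1.4),int(v/1.4); W=P[v-22:v+22,u-22:u+22].reshape(-1,3)
        zt=np.nanpercentile(W[:,2],97); m=np.abs(W[:,2]-zt)<.004; Q=W[m]
        c,r=cv2.minEnclosingCircle(Q[:,:2].astype(np.float32)*1000)
        print(n,k,m.sum(),'ztop',zt.round(4),'c',np.round(c,1),'r',round(r,1))
    u,v={'scene':(501,274),'side':(304,326)}[n]; u,v=int(u/1.4),int(v/1.4)
    W=P[v-28:v+28,u-28:u+28].reshape(-1,3); Q=W[(W[:,2]>.093)&(W[:,2]<.108)]
    c,r=cv2.minEnclosingCircle(Q[:,:2].astype(np.float32)*1000); print(n,'pan',c,r,np.median(Q[:,2]))
    Q=W[(W[:,2]>.119)&(W[:,2]<.135)]; print('spindle',len(Q),np.median(Q,0) if len(Q) else 0)
    for nm,L in dict(scene=dict(deepbox=[(480,136),(533,172),(480,229),(427,186)],tray=[(282,311),(322,362),(234,419),(193,367)],brass=[(399,390)]),side=dict(deepbox=[(361,402),(440,406),(428,523),(342,514)],tray=[(436,198),(492,206),(470,263),(412,250)],brass=[(337,234)])).get(n).items():
        z={'deepbox':.04,'tray':.014,'brass':.10}[nm]
        A=np.array([px(n,a/1.4,b/1.4,z)[:2] for a,b in L]); print(n,nm,A.round(3).tolist(),A.mean(0).round(4))
P=load('scene')['p']
cv2.imwrite('pics/crop1.png',np.hstack([cv2.resize(P[150:230,240:320],(400,400),interpolation=2),cv2.resize(P[160:240,320:400],(400,400),interpolation=2)]))
```

```text
scene blank 239 ztop 0.0835 c [466.   24.5] r 65.8
scene gA 190 ztop 0.0889 c [433.2 236.2] r 29.0
scene gB 295 ztop 0.0892 c [ 421.4 -348.5] r 28.4
scene pink 209 ztop 0.0827 c [372.  113.6] r 29.4
scene turq 241 ztop 0.0831 c [489.9 -50.6] r 28.3
scene pan (637.4852294921875, 112.23898315429688) 51.14200210571289 0.1024578046029149
spindle 47 [0.62770062 0.11221694 0.12597463]
scene deepbox [[0.361, 0.367], [0.503, 0.375], [0.524, 0.191], [0.378, 0.19]] [0.4413 0.2811]
scene tray [[0.384, -0.199], [0.514, -0.212], [0.49, -0.391], [0.362, -0.385]] [ 0.4376 -0.2966]
scene brass [[0.67, -0.172]] [ 0.6701 -0.1719]
side blank 251 ztop 0.0819 c [435.1  83.2] r 56.6
side gA 339 ztop 0.0882 c [430.6 239.8] r 28.8
side gB 150 ztop 0.0868 c [ 418.9 -346. ] r 30.2
side pink 291 ztop 0.0822 c [390.5  97.2] r 57.9
side turq 213 ztop 0.0819 c [487.8 -47.3] r 29.7
side pan (635.1581420898438, 114.45332336425781) 51.4492301940918 0.10169464455908987
spindle 45 [0.62411488 0.11625954 0.12517189]
side deepbox [[0.506, 0.208], [0.372, 0.184], [0.353, 0.387], [0.483, 0.404]] [0.4285 0.2955]
side tray [[0.485, -0.385], [0.352, -0.387], [0.374, -0.192], [0.504, -0.202]] [ 0.4286 -0.2912]
side brass [[0.646, -0.127]] [ 0.6461 -0.1271]
```

View pics/crop1.png

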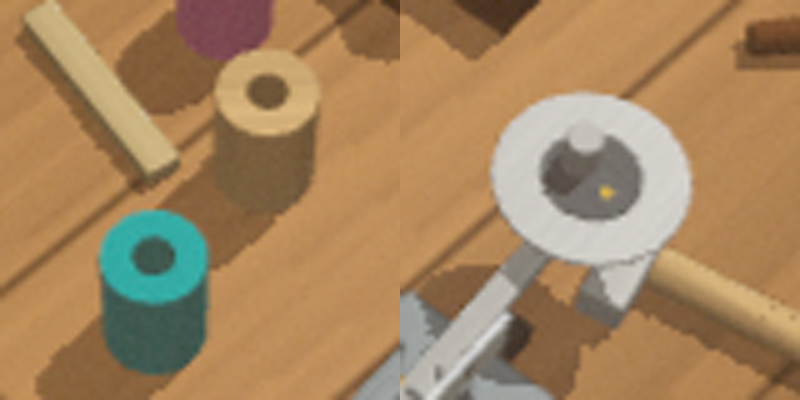

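The crop confirms it: the pale blank with its bore at crop (267,95), clear of turquoise and pink. The spindle stands towards the robot side (-x) of the pan, at about (0.626, 0.114). I'll go above the pan for a close wrist look, turning the fingers to the 45° closing line so they clear pink and turquoise.

```bash
python3 -m crank '[[[0.02,0.04,0.003],[0,0,-3.7],1],[[0.02,0.04,0.003],[0,0,-3.7],1],[[0.02,0.04,0.003],[0,0,-3.7],1],[[0.02,0.04,0.003],[0,0,-3.7],1],[[0.02,0.04,0.003],[0,0,-3.7],1],[[0.02,0.04,0.003],[0,0,-3.7],1],[[0.02,0.04,0.003],[0,0,-3.7],1],[[0.02,0.04,0.003],[0,0,-3.7],1],[[0.02,0.04,0.003],[0,0,-3.7],1]]' && python3 -m crank '[[[0.02,0.04,0.003],[0,0,-3.7],1],[[0.02,0.04,0.003],[0,0,-3.7],1],[[0.02,0.04,0.003],[0,0,-3.7],1],[[0.02,0.04,0.003],[0,0,-3.7],1],[[0.02,0.04,0.003],[0,0,-3.7],1],[[0.02,0.04,0.003],[0,0,-3.7],1],[[0.02,0.04,0.003],[0,0,-3.7],1],[[0.02,0.04,0.003],[0,0,-3.7],1],[[0.01,0.02,0],[0,0,0],1],[[0,0,0],[0,0,0],1]]'
python3 - <<'E'
from h import *
p,d=snap('wrist'); cv2.imwrite('pics/w1.png',cv2.resize(p,(784,588)))
print(ctrl.get_obs()['tool_pos'],ctrl.get_obs()['orientation'],ctrl.get_obs()['force'],proj('wrist',[.636,.113,.101])*1.4,proj('wrist',[.43,.055,.08])*1.4)
E
```

```text
clock: 1.0
tool_pos: [0.423, -0.2681, 0.2536]
orientation: [180.0, -0.0, 167.6]
force: [1.1, -0.2, 0.8]
opening: 0.0874
gripper_force: 0.0
clock: 2.0
tool_pos: [0.5934, 0.0725, 0.2763]
orientation: [-179.9, -0.0, 138.4]
force: [-0.1, -0.1, -0.2]
opening: 0.0879
gripper_force: 0.0
[0.59262876 0.07111632 0.27647035] [-1.79904121e+02 -5.38819388e-02  1.38322795e+02] [-0.3045826  -0.43377331 -0.6145903 ] [471.88827749 271.79511021] [228.22848597 110.69508304]
```

View pics/w1.png

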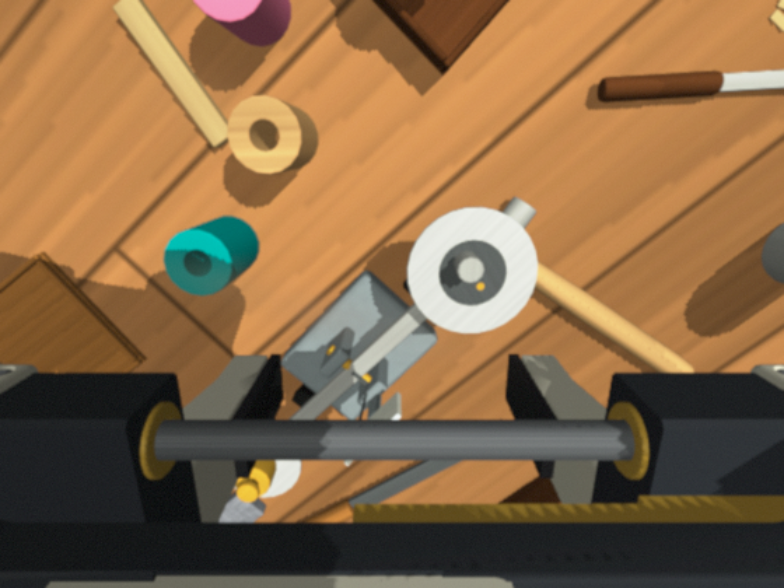

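The wrist view shows the pan (centre ≈ (473,270)), the spindle's light top at (471,269), the blank's top and bore at (265,135), and the turquoise one at (200,260). I'll turn these into positions.

Run:
```python
from h import *
P=cloud('wrist')
def med(u,v,r,lo,hi,circ=True):
    u,v=int(u/1.4),int(v/1.4); W=P[v-r:v+r+1,u-r:u+r+1].reshape(-1,3); Q=W[(W[:,2]>lo)&(W[:,2]<hi)]
    c,R=cv2.minEnclosingCircle(Q[:,:2].astype(np.float32)*1000); return len(Q),np.median(Q,0).round(4),np.round(c,1),round(R,1)
print('blank',med(265,135,36,.072,.09)); print('pan',med(473,270,52,.094,.108)); print('spin',med(471,269,18,.119,.132))
print('bore px',px('wrist',265/1.4,135/1.4,.08),'spin px',px('wrist',471/1.4,269/1.4,.125),'pan',px('wrist',473/1.4,270/1.4,.101))
p=load('wrist')['p']; cv2.imwrite('pics/w1c.png',np.hstack([cv2.resize(p[142:242,286:386],(400,400),interpolation=2),cv2.resize(p[46:146,140:240],(400,400),interpolation=2)]))
```

```text
blank (2063, array([0.4583, 0.0632, 0.0791]), array([459.1,  62.2]), 28.0)
pan (6218, array([0.6362, 0.1146, 0.1   ]), array([637.4, 112.9]), 50.0)
spin (275, array([0.6268, 0.1143, 0.1236]), array([627.3, 114.2]), 9.6)
bore px [0.45928797 0.06286314 0.08      ] spin px [0.62638877 0.11487999 0.125     ] pan [0.63545518 0.11451402 0.101     ]
```

View pics/w1c.png

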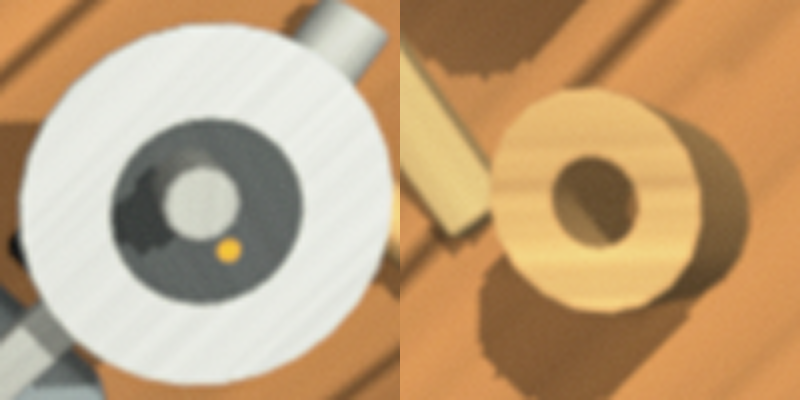

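Measured radii are exact (28.0, 50.0, 9.6 mm) and the spindle sits 10.1 mm off centre, so the positions hold: blank (0.459, 0.062), spindle (0.627, 0.114). Next I go above the blank, then down with the tips at about 41 mm.

```bash
python3 -m crank '[[[-0.0334,-0.0022,-0.025],[0,0,0],1],[[-0.0334,-0.0022,-0.025],[0,0,0],1],[[-0.0334,-0.0022,-0.025],[0,0,0],1],[[-0.0334,-0.0023,-0.025],[0,0,0],1],[[0,0,-0.015],[0,0,0],1],[[0,0,-0.015],[0,0,0],1],[[0,0,0],[0,0,0],1],[[0,0,0],[0,0,0],1]]'
python3 - <<'E'
from h import *
p,d=snap('wrist'); o=ctrl.get_obs(); print(o['tool_pos'],o['orientation'])
P=cloud('wrist'); uv=proj('wrist',[.459,.0622,.08]); print(uv)
u,v=np.clip(uv.astype(int),0,[559,419]); W=P[max(v-130,0):v+60,max(u-120,0):u+120].reshape(-1,3); W=W[np.hypot(W[:,0]-.459,W[:,1]-.0622)<.035]; Q=W[np.abs(W[:,2]-.08)<.004]
if len(Q): print(len(Q),cv2.minEnclosingCircle(Q[:,:2].astype(np.float32)*1000),Q.min(0),Q.max(0))
cv2.imwrite('pics/w2.png',p)
E
```

```text
clock: 2.85
tool_pos: [0.459, 0.0604, 0.148]
orientation: [-180.0, 0.0, 138.1]
force: [-0.3, -0.0, 0.0]
opening: 0.0875
gripper_force: 0.0
[0.45937517 0.06078542 0.14831019] [1.79962094e+02 2.45140649e-02 1.38151158e+02]
[283.94639478 223.19235319]
3426 ((458.6146545410156, 62.59043884277344), 27.819896697998047) [0.4310153  0.03502312 0.07601986] [0.48615627 0.08993754 0.08114709]
```

View pics/w2.png

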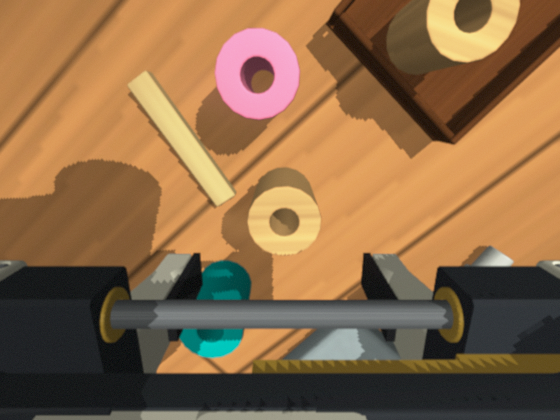

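The blank is centred between the open fingers at (284,220), measured again at (0.4586, 0.0626); turquoise and pink are clear. Descending and gripping.

```bash
python3 -m crank '[[[0,0.0015,-0.025],[0,0,0],1],[[0,0,-0.025],[0,0,0],1],[[0,0,-0.025],[0,0,0],1],[[0,0,-0.02],[0,0,0],1],[[0,0,-0.012],[0,0,0],1],[[0,0,0],[0,0,0],1],[[0,0,0],[0,0,0],1]]' && python3 -m crank '[[[0,0,0],[0,0,0],0.1],[[0,0,0],[0,0,0],-0.2],[[0,0,0],[0,0,0],-0.6],[[0,0,0],[0,0,0],-1],[[0,0,0],[0,0,0],-1],[[0,0,0],[0,0,0],-1],[[0,0,0],[0,0,0],-1]]'
python3 - <<'E'
from h import *
o=ctrl.get_obs(); print(o['tool_pos'],o['orientation'],o['opening'])
p,d=snap('wrist'); cv2.imwrite('pics/w3.png',p)
P=cloud('wrist').reshape(-1,3); Q=P[(np.hypot(P[:,0]-.459,P[:,1]-.0622)<.035)&(np.abs(P[:,2]-.08)<.006)]; print(len(Q),Q.min(0),Q.max(0))
E
```

```text
clock: 3.6
tool_pos: [0.4597, 0.0628, 0.0412]
orientation: [180.0, 0.0, 138.2]
force: [0.1, 0.2, 0.9]
opening: 0.0874
gripper_force: 0.0
clock: 4.3
tool_pos: [0.4592, 0.0628, 0.0408]
orientation: [180.0, 0.0, 138.2]
force: [-0.8, 0.9, 4.4]
opening: 0.0548
gripper_force: 30.0
[0.45920858 0.06281973 0.04077829] [1.79986623e+02 7.88615104e-03 1.38181303e+02] 0.054764564340854915
8006 [0.42863998 0.03139395 0.07400449] [0.48834288 0.09428315 0.08598759]
```

```bash
python3 -m crank '[[[0,0,0.01],[0,0,0],-1],[[0,0,0.025],[0,0,0],-1],[[0,0,0.035],[0,0,0],-1],[[0,0,0.035],[0,0,0],-1],[[0,0,0.03],[0,0,0],-1],[[0,0,0.012],[0,0,0],-1],[[0.01,0.003,0],[0,0,0],-1],[[0.02,0.006,0],[0,0,0],-1],[[0.02,0.006,0],[0,0,0],-1],[[0.02,0.006,0],[0,0,0],-1]]' && python3 -m crank '[[[0.02,0.006,0],[0,0,0],-1],[[0.02,0.006,0],[0,0,0],-1],[[0.02,0.006,0],[0,0,0],-1],[[0.02,0.006,0],[0,0,0],-1],[[0.01,0.004,0],[0,0,0],-1],[[0.008,0.0027,0],[0,0,0],-1],[[0,0,0],[0,0,0],-1],[[0,0,0],[0,0,0],-1],[[0,0,0],[0,0,0],-1]]'
python3 - <<'E'
from h import *
for i in range(3):
    o=ctrl.get_obs(); print(o['tool_pos'],o['orientation'],o['force'],o['moment']); snap('side')
p,d=snap('scene'); P=load('side')['p']
a=proj('scene',[.627,.114,.14]).astype(int);b=proj('side',[.627,.114,.14]).astype(int);print(a,b)
c=lambda I,q:cv2.resize(I[max(q[1]-60,0):q[1]+60,q[0]-60:q[0]+60],(400,400),interpolation=2)
cv2.imwrite('pics/s2.png',np.hstack([c(p,a),c(P,b)]))
E
```

```text
clock: 5.35
tool_pos: [0.5295, 0.0838, 0.1855]
orientation: [-179.9, -0.1, 138.2]
force: [-0.8, -0.4, -1.2]
opening: 0.0543
gripper_force: 30.0
clock: 6.25
tool_pos: [0.6264, 0.1143, 0.1877]
orientation: [180.0, -0.0, 138.2]
force: [0.0, -0.1, -0.5]
opening: 0.0545
gripper_force: 30.0
[0.62643516 0.11429296 0.18771292] [ 1.79997224e+02 -8.34419977e-03  1.38176718e+02] [ 0.00950726 -0.13749051 -0.52074864] [-0.08036946 -0.06765006 -0.02560243]
[0.62657336 0.11431158 0.1879529 ] [1.79974032e+02 5.08641589e-03 1.38178156e+02] [-0.31378817 -0.55132643 -0.61826023] [-0.11613451 -0.02636764  0.00917783]
[0.62666013 0.11434442 0.18803318] [1.79965544e+02 8.73033887e-03 1.38176410e+02] [-0.23735133 -0.05523082 -0.8873263 ] [-0.13219442 -0.05742167  0.00061826]
[357 184] [218 223]
```

View pics/s2.png

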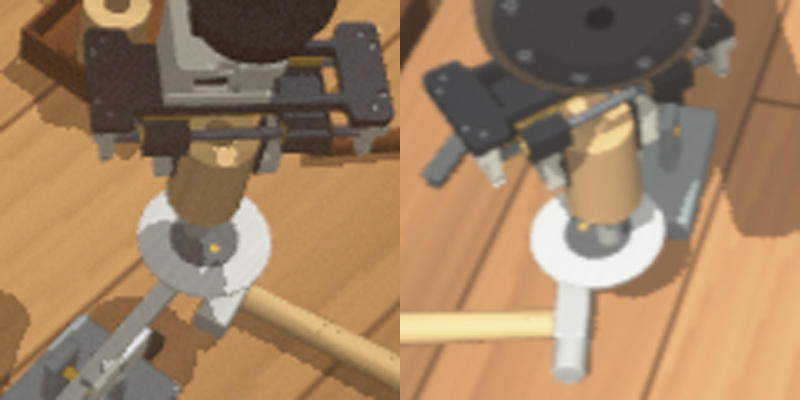

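The blank hangs upright, right above the spindle in both views (scene crop (205,215), side crop (605,220)). I descend slowly to about 8 mm below the spindle's top; a rise in force of about 1.5 N would mean it is resting on the spindle.

```bash
python3 -m crank '[[[0.0008,0.0002,-0.006],[0,0,0],-1],[[0,0,-0.006],[0,0,0],-1],[[0,0,-0.004],[0,0,0],-1],[[0,0,-0.002],[0,0,0],-1],[[0,0,0],[0,0,0],-1],[[0,0,0],[0,0,0],-1]]' && python3 -m crank '[[[0,0,-0.002],[0,0,0],-1],[[0,0,-0.002],[0,0,0],-1],[[0,0,-0.002],[0,0,0],-1],[[0,0,-0.002],[0,0,0],-1],[[0,0,-0.002],[0,0,0],-1],[[0,0,-0.002],[0,0,0],-1],[[0,0,0],[0,0,0],-1],[[0,0,0],[0,0,0],-1]]'
cat > chk.py <<'E'
from h import *
F=[]
for i in range(6):
    o=ctrl.get_obs(); F.append(np.r_[o['force'],o['moment']]); snap('side')
print(o['tool_pos'],'F',np.mean(F,0).round(2),o['opening'])
P=cloud('side').reshape(-1,3); r=np.hypot(P[:,0]-.636,P[:,1]-.113); Q=P[(r>.034)&(r<.046)&(P[:,2]>.055)&(P[:,2]<.112)&(P[:,1]>.113)]; print('pan z side',len(Q),np.median(Q[:,2]))
E
python3 chk.py
```

```text
clock: 7.05
tool_pos: [0.628, 0.1147, 0.1696]
orientation: [-180.0, 0.0, 138.2]
force: [0.2, -0.3, -0.5]
opening: 0.0544
gripper_force: 30.0
clock: 7.85
tool_pos: [0.6279, 0.1146, 0.1575]
orientation: [-180.0, 0.0, 138.2]
force: [-0.1, 0.3, -0.6]
opening: 0.0546
gripper_force: 30.0
[0.62790938 0.11471023 0.1576806 ] F [ 0.11  0.03 -0.95 -0.1   0.   -0.02] 0.05423423173205751
pan z side 201 0.10157622088221002
```

The force is unchanged and the pan is still up at 101.6 mm while the underside is at about 117 mm, so the bore is over the spindle. Going on down to the pan.

```bash
python3 -m crank '[[[0,0,-0.003],[0,0,0],-1],[[0,0,-0.003],[0,0,0],-1],[[0,0,-0.003],[0,0,0],-1],[[0,0,-0.002],[0,0,0],-1],[[0,0,-0.001],[0,0,0],-1],[[0,0,-0.001],[0,0,0],-1],[[0,0,-0.001],[0,0,0],-1],[[0,0,-0.001],[0,0,0],-1],[[0,0,-0.001],[0,0,0],-1],[[0,0,0],[0,0,0],-1],[[0,0,0],[0,0,0],-1]]' ; python3 chk.py
```

```text
clock: 9.25
tool_pos: [0.6279, 0.1147, 0.1416]
orientation: [180.0, 0.0, 138.2]
force: [-0.1, 0.5, -1.7]
opening: 0.0545
gripper_force: 30.0
[0.62790905 0.11465403 0.14161577] F [ 0.02  0.04 -0.62 -0.06 -0.04  0.  ] 0.05416054934286004
pan z side 208 0.10183399669916972
```

```bash
python3 -m crank '[[[0,0,-0.001],[0,0,0],-1],[[0,0,-0.001],[0,0,0],-1],[[0,0,-0.001],[0,0,0],-1],[[0,0,0],[0,0,0],-1],[[0,0,0],[0,0,0],-1],[[0,0,0],[0,0,0],-1]]' ; python3 chk.py
```

```text
clock: 10.15
tool_pos: [0.628, 0.1147, 0.1386]
orientation: [180.0, 0.0, 138.2]
force: [-0.1, 0.5, 0.8]
opening: 0.0542
gripper_force: 30.0
[0.62799323 0.11471379 0.1386415 ] F [ 0.21  0.87  0.46  0.25 -0.09 -0.01] 0.05462386824740366
pan z side 212 0.0988218408747285
```

The pan is now pressed about 3 mm down at roughly +1.4 N, with the underside at the pan's height, so the blank is fully seated. Letting go.

```bash
python3 -m crank '[[[0,0,0],[0,0,0],0.5],[[0,0,0],[0,0,0],0.8],[[0,0,0],[0,0,0],0.8],[[0,0,0],[0,0,0],0.8],[[0,0,0],[0,0,0],0.8],[[0,0,0],[0,0,0],0.8],[[0,0,0],[0,0,0],0.8],[[0,0,0],[0,0,0],0.8],[[0,0,0],[0,0,0],0.8],[[0,0,0],[0,0,0],0.8],[[0,0,0],[0,0,0],0.8],[[0,0,0],[0,0,0],0.8]]';python3 chk.py; python3 -m crank '[[[0,0,0],[0,0,0],0.8],[[0,0,0],[0,0,0],0.8],[[0,0,0],[0,0,0],0.8],[[0,0,0],[0,0,0],0.8],[[0,0,0],[0,0,0],0.8],[[0,0,0],[0,0,0],0.8],[[0,0,0],[0,0,0],0.8],[[0,0,0],[0,0,0],0.8],[[0,0,0],[0,0,0],0.8],[[0,0,0],[0,0,0],0.8],[[0,0,0],[0,0,0],0.8],[[0,0,0],[0,0,0],0.8]]' >/dev/null; python3 -m crank '[[[0,0,0],[0,0,0],0.8],[[0,0,0],[0,0,0],0.8],[[0,0,0],[0,0,0],0.8],[[0,0,0],[0,0,0],0.8],[[0,0,0],[0,0,0],0.8],[[0,0,0],[0,0,0],0.8],[[0,0,0],[0,0,0],0.8],[[0,0,0],[0,0,0],0.8],[[0,0,0],[0,0,0],0.8],[[0,0,0],[0,0,0],0.8],[[0,0,0],[0,0,0],0.8],[[0,0,0],[0,0,0],0.8]]'
cat >> chk.py <<'E'
p,d=snap('scene'); P=load('side')['p']
a,b=(357,184),(218,223)
c=lambda I,q:cv2.resize(I[max(q[1]-60,0):q[1]+60,q[0]-60:q[0]+60],(400,400),interpolation=2)
cv2.imwrite('pics/s3.png',np.hstack([c(p,a),c(P,b)]))
E
python3 chk.py
```

```text
clock: 11.65
tool_pos: [0.6279, 0.1147, 0.1386]
orientation: [-180.0, -0.0, 138.2]
force: [0.4, -0.2, -0.3]
opening: 0.0792
gripper_force: 0.0
[0.62788476 0.11463482 0.13856019] F [ 0.33 -0.15 -0.06 -0.1  -0.02 -0.01] 0.07904727298163176
pan z side 183 0.1019296231595158
clock: 14.35
tool_pos: [0.6279, 0.1146, 0.1386]
orientation: [180.0, -0.0, 138.2]
force: [0.7, -0.1, -0.3]
opening: 0.0789
gripper_force: 0.0
[0.62787971 0.11464584 0.13857755] F [-0.07  0.2  -0.13 -0.07 -0.03 -0.01] 0.07909064103516898
pan z side 187 0.1017902615773784
```

View pics/s3.png

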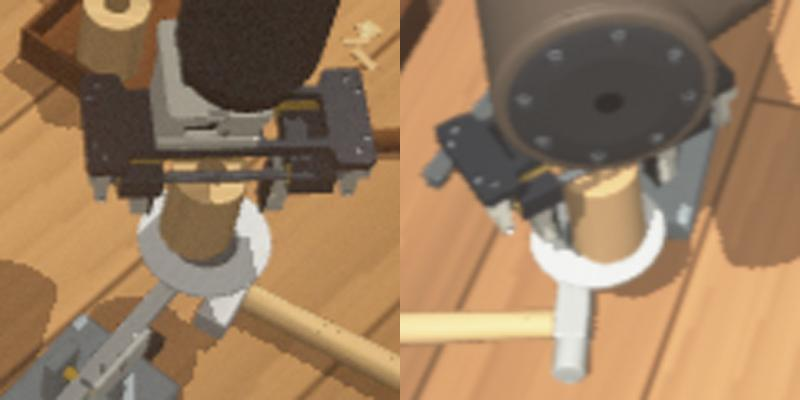

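The pan came back up to 101.8 mm and stayed there for 4 s, with no force on the tool. The blank stands flat on the pan, so it is light and goes in the low tray. Regripping and lifting straight off.

```bash
python3 -m crank '[[[0,0,0],[0,0,0],0.2],[[0,0,0],[0,0,0],-0.2],[[0,0,0],[0,0,0],-0.6],[[0,0,0],[0,0,0],-1],[[0,0,0],[0,0,0],-1],[[0,0,0],[0,0,0],-1],[[0,0,0],[0,0,0],-1]]' ; python3 chk.py; python3 -m crank '[[[0,0,0.003],[0,0,0],-1],[[0,0,0.005],[0,0,0],-1],[[0,0,0.008],[0,0,0],-1],[[0,0,0.01],[0,0,0],-1],[[0,0,0.01],[0,0,0],-1],[[0,0,0.012],[0,0,0],-1],[[0,0,0.015],[0,0,0],-1],[[0,0,0.012],[0,0,0],-1],[[0,0,0],[0,0,0],-1],[[0,0,0],[0,0,0],-1]]';python3 chk.py
```

```text
clock: 15.4
tool_pos: [0.6279, 0.1147, 0.1386]
orientation: [180.0, 0.0, 138.2]
force: [-0.5, -0.3, 1.0]
opening: 0.0544
gripper_force: 30.0
[0.62786324 0.11465995 0.13855553] F [-0.36  0.03  0.57 -0.06  0.04 -0.01] 0.05461308159753521
pan z side 211 0.1018172178153725
clock: 16.75
tool_pos: [0.6278, 0.1147, 0.2137]
orientation: [180.0, -0.0, 138.2]
force: [-1.1, 0.9, -2.4]
opening: 0.0543
gripper_force: 30.0
[0.62759345 0.11455633 0.21281202] F [-0.31  0.07 -1.39 -0.08  0.   -0.  ] 0.05422855867564287
pan z side 199 0.10156304471226987
```

```bash
python3 -m crank '[[[-0.008,-0.015,0],[0,0,0],-1],[[-0.016,-0.03,0],[0,0,0],-1],[[-0.016,-0.03,0],[0,0,0],-1],[[-0.016,-0.03,0],[0,0,0],-1],[[-0.016,-0.03,0],[0,0,0],-1],[[-0.016,-0.03,0],[0,0,0],-1],[[-0.016,-0.03,0],[0,0,0],-1]]' >/dev/null; python3 -m crank '[[[-0.016,-0.03,0],[0,0,0],-1],[[-0.016,-0.03,0],[0,0,0],-1],[[-0.016,-0.03,0],[0,0,0],-1],[[-0.016,-0.03,0],[0,0,0],-1],[[-0.016,-0.03,0],[0,0,0],-1],[[-0.01,-0.03,0],[0,0,0],-1],[[-0.008,-0.019,0],[0,0,0],-1],[[0,0,0],[0,0,0],-1],[[0,0,0],[0,0,0],-1]]'
python3 - <<'E'
from h import *
p,d=snap('wrist'); q=p.copy(); print(ctrl.get_obs()['tool_pos'])
for X in ([.438,-.249,.006],):
    cv2.circle(q,tuple(proj('wrist',X).astype(int).tolist()),4,(255,0,0),-1)
P=cloud('wrist').reshape(-1,3);Q=P[(np.hypot(P[:,0]-.42,P[:,1]+.347)<.035)&(np.abs(P[:,2]-.086)<.005)];print(len(Q),np.median(Q,0) if len(Q) else 0)
cv2.imwrite('pics/w4.png',q)
E
```

```text
clock: 18.7
tool_pos: [0.4251, -0.2798, 0.2135]
orientation: [180.0, -0.0, 138.1]
force: [-0.4, -0.1, -0.6]
opening: 0.0544
gripper_force: 30.0
[ 0.425473   -0.27937517  0.21355814]
1013 [ 0.40727896 -0.34592013  0.0850177 ]
```

View pics/w4.png

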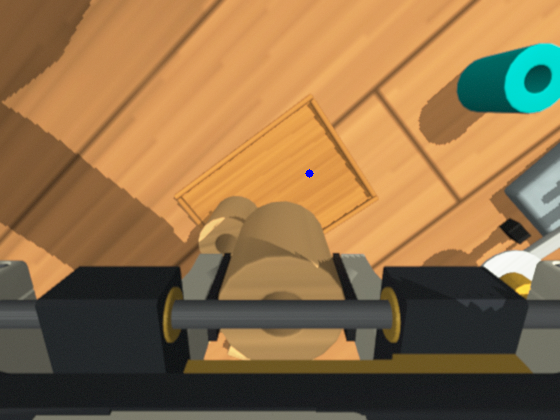

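The blue mark (309,173) is in the middle of the tray's free part. I overshot by 30 mm, so I'm correcting by (+0.0125, +0.0305) and lowering.

```bash
python3 -m crank '[[[0.006,0.015,0],[0,0,0],-1],[[0.0065,0.0155,0],[0,0,0],-1],[[0,0,0],[0,0,0],-1],[[0,0,-0.02],[0,0,0],-1],[[0,0,-0.03],[0,0,0],-1],[[0,0,-0.03],[0,0,0],-1],[[0,0,-0.03],[0,0,0],-1],[[0,0,-0.025],[0,0,0],-1],[[0,0,-0.015],[0,0,0],-1],[[0,0,-0.01],[0,0,0],-1],[[0,0,-0.005],[0,0,0],-1],[[0,0,0],[0,0,0],-1]]' ; python3 -m crank '[[[0,0,-0.002],[0,0,0],-1],[[0,0,-0.001],[0,0,0],-1],[[0,0,-0.001],[0,0,0],-1],[[0,0,0],[0,0,0],-1],[[0,0,0],[0,0,0],-1],[[0,0,0],[0,0,0],-1]]'
```

```text
clock: 19.95
tool_pos: [0.4384, -0.2488, 0.0484]
orientation: [-180.0, -0.0, 138.2]
force: [0.1, -0.4, -0.7]
opening: 0.0544
gripper_force: 30.0
clock: 20.55
tool_pos: [0.4385, -0.2489, 0.0447]
orientation: [180.0, 0.0, 138.2]
force: [-0.2, -0.2, -1.5]
opening: 0.0545
gripper_force: 30.0
```

```bash
python3 -m crank '[[[0,0,-0.0005],[0,0,0],-1],[[0,0,-0.0005],[0,0,0],-1],[[0,0,0],[0,0,0],-1],[[0,0,0],[0,0,0],-1],[[0,0,0],[0,0,0],-1]]' ; python3 -m crank '[[[0,0,-0.0005],[0,0,0],-1],[[0,0,0],[0,0,0],-1],[[0,0,0],[0,0,0],-1],[[0,0,0],[0,0,0],-1]]'
```

```text
clock: 21.05
tool_pos: [0.4385, -0.2489, 0.0438]
orientation: [180.0, 0.0, 138.2]
force: [-1.3, 0.8, 5.3]
opening: 0.0545
gripper_force: 30.0
clock: 21.45
tool_pos: [0.4385, -0.2489, 0.0438]
orientation: [180.0, 0.0, 138.2]
force: [-3.8, 2.4, 12.2]
opening: 0.0543
gripper_force: 30.0
```

Contact with the tray floor. Back off 0.7 mm to ease the force, release gently and rise.

```bash
python3 -m crank '[[[0,0,0.0007],[0,0,0],-1],[[0,0,0],[0,0,0],-1],[[0,0,0],[0,0,0],0.4],[[0,0,0],[0,0,0],0.7],[[0,0,0],[0,0,0],0.7],[[0,0,0],[0,0,0],0.7],[[0,0,0],[0,0,0],0.7]]' ; python3 -m crank '[[[0,0,0.01],[0,0,0],0.7],[[0,0,0.02],[0,0,0],0.7],[[0,0,0.03],[0,0,0],0.7],[[0,0,0.04],[0,0,0],0.7],[[0,0,0.04],[0,0,0],0.7],[[0,0,0.03],[0,0,0],0.7],[[0.04,0.02,0],[0,0,0],0.7],[[0.04,0.02,0],[0,0,0],0.7],[[0.04,0.02,0],[0,0,0],0.7],[[0,0,0],[0,0,0],0.7],[[0,0,0],[0,0,0],0.7]]'
python3 - <<'E'
from h import *
p,d=snap('side'); cv2.imwrite('pics/end.png',p)
P=cloud('side').reshape(-1,3)
for n,x,y in(('blank',.4385,-.249),('gB',.42,-.347),('turq',.488,-.05)):
    Q=P[(np.hypot(P[:,0]-x,P[:,1]-y)<.04)&(P[:,2]>.077)&(P[:,2]<.1)]; print(n,len(Q),np.median(Q,0),cv2.minEnclosingCircle(Q[:,:2].astype(np.float32)*1000) if len(Q) else 0)
E
```

```text
clock: 22.15
tool_pos: [0.4384, -0.2488, 0.0437]
orientation: [-180.0, -0.0, 138.2]
force: [-0.6, 1.0, -0.6]
opening: 0.0743
gripper_force: 0.0
clock: 23.25
tool_pos: [0.5587, -0.1882, 0.2137]
orientation: [-180.0, -0.0, 138.2]
force: [0.0, -0.1, 0.3]
opening: 0.0743
gripper_force: 0.0
blank 202 [ 0.43473172 -0.24322733  0.08631819] ((434.8760070800781, -246.27572631835938), 28.504865646362305)
gB 188 [ 0.41736152 -0.34119724  0.08594302] ((417.47772216796875, -346.3734436035156), 29.50721549987793)
turq 214 [ 0.48693046 -0.04715539  0.08070363] ((487.31121826171875, -48.50685119628906), 28.54633331298828)
```

View pics/end.png

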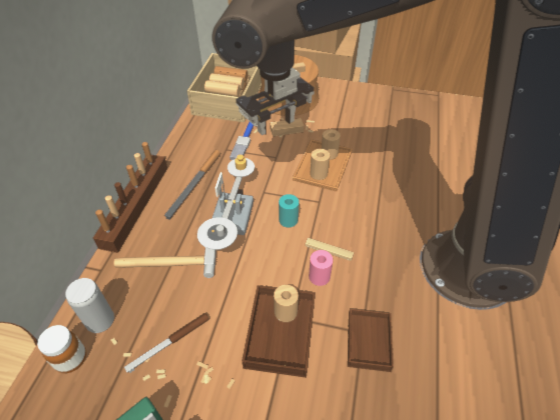

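The blank stands upright in the tray at (320,163), with its top at 86 mm. Everything else is where it was, and the gripper is clear.

```bash
python3 -c "from plant import close_job; print(close_job())"
```

```text
the job is handed in; nothing more can be done
None
```

The blank is light: seated over the spindle and let go, the pan rose and stayed up, so I stood it upright in the free part of the low tray and handed the job in at about 23 s.

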